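# Index the turntable jig to its next hole

### The job

Index the round turntable jig one station: pull up its black spring-plunger knob, turn the table anticlockwise (seen from above) to the very next index hole and let the plunger snap fully home there, then let go. The holes are hidden under the table, so feel for the next one and do not turn on towards the hole after it. Leave the loose things lying round the jig where they are.

Things in the scene. Friction and masses are not known exactly. Their poses are not given: they have to be found in the camera images.
- jig_base: grey round base of the jig, bolted to the bench, 244 mm across its foot (four bolted ears, 16 mm high, reach 145 mm from the axis); origin on the table's vertical turning axis at bench height, z up; its +x axis points to the small red pointer on its rim, where the plunger stands at table angle 0
- table_top (a point): centre of the aluminium turntable's top face, on the turning axis, 38 mm above the bench; disc 240 mm across with scale lines every 10 degrees. A round chain drive housing is clamped at its centre (all within 36 mm of the axis, up to 74 mm high); the plunger stands near its rim. Hidden under it, a smooth face with holes 14 mm wide for the 10 mm round-nosed pin (0.02 rad play either way)
- table (a joint): turning angle of the table (rad): 0 = in the home hole, grows anticlockwise seen from above, stops at 1.25; turns with little friction, stays where left. The next hole is in an adjustable hidden ring: it differs from start to start, anywhere between 0.45 and 0.74 rad; a farther hole, not wanted, lies 0.45 rad beyond it. No hole between 0.07 and 0.38
- plunger (a joint): lift of the spring plunger (m): 0 = fully home in a hole, grows as its knob is pulled straight up, stop at 0.016. Above 0.010 the pin is clear of its hole and the table free; released between holes it rests on the hidden face at 0.010, and its spring drops it to 0 when it comes over a hole. Spring force down: 5 N at 0, 9 N at 0.010, 11 N at 0.016
- knob (a point): centre of the plunger's black round knob, 26 mm across and 27 mm tall, which stands on the table 100 mm from the turning axis, at the table angle; with the plunger home this centre is 73 mm above the bench and the knob's underside 59 mm; below it is a steel barrel 21 mm across with a 32 mm foot, on the table top
- loose_cap_mid (a point): bystander: centre of a white tube end cap, 45 mm across, 26 mm tall, on the bench beside the jig
- slat_piece_mid (a point): bystander: centre of a white slat offcut, 75 x 11 x 9 mm, flat on the bench beside the jig
- tape_measure_mid (a point): bystander: centre of a yellow and black tape measure, 33 x 79 x 65 mm, standing to the left of the jig

How it is judged:
On the way, in this order (a step that is already met when the one before it is completed fails the run):
1. the plunger is pulled up out of its home hole (value of joint plunger above 0.0085 m and value of joint table below 0.2 rad), for 0.05 s.
2. the table has been turned out of the home station, anticlockwise (value of joint table above 0.12 rad), for 0.05 s.
At the end, for the whole second after the job is handed in: the plunger is home (within 2 mm of fully down) in the next hole, the table standing still at 0.40 to 0.80 rad (value of joint plunger below 0.002 m and value of joint table between 0.4 and 0.8 rad and velocity of joint table between -0.02 and 0.02 rad/s); the robot touches nothing.
It fails at once if the table is turned on towards the hole after the next (beyond 0.84 rad) (value of joint table above 0.84 rad).
It fails at once if a bystander is displaced by more than 20 mm (distance of any of loose_cap_mid, slat_piece_mid, tape_measure_mid from where it was at the start of the episode above 0.02 m).
It also fails if it takes over 45 s, if anything falls off the work surface, if the arm or the gripper's body presses on something with over 40 N, if the wrist force passes 120 N, or if a joint passes its speed limit or range.

### The arm

A 6-joint arm with a two-finger parallel gripper is mounted at the origin on a cart in front of the work surface, level with it; the furniture and walls round the work are solid. World frame = base frame: x ahead of the robot, y to its left, z up, the work surface at z = 0. Lengths are in m, angles in rad, forces in N, time in s.
With the tool pointing down it reaches from about 0.35 to 0.725 m from the base axis. Payload 4.3 kg.
Tool frame: the origin (TCP) lies on the centre line of the jaws, within the pads' length; the fingertips stand 8 mm ahead of it and the grasp point (between the pads) lies 11 mm behind it; z points along the fingers, y is the direction in which the jaws open and shut (so a half turn about z gives the same grasp; the last joint's range is limited). The gripper opens to 85 mm and grips with 20 to 120 N. Pads are 22 mm wide; open, the fingers measure 114 mm over their backs; the gripper's body (76 mm by 85 mm) begins 54 mm behind the grasp point. The pads swing forward as they close: fully open they stand 13 mm farther back than shut.
Start: joints at [-1.241, 0.377, 0.081, 1.274, 0, 1.46], TCP at [0.245, -0.52, 0.239] pointing down, gripper open.
Joint ranges: [-2.72, 2.72], [-0.84, 1.66], [-1.02, 1.22], [-1.77, 2.12], [-1.37, 1.28], [-3.14, 3.14]. Speed limits (rad/s): [2.57, 2.57, 3.14, 3.14, 3.14, 3.14].

### API

Orientations are given as a unit quaternion [w, x, y, z].
In Python, from cell import ctrl, grab_frame, camera_model gives the robot as it stands.
- The arm moves only by the tool move_arm, never from a script. Its argument "plan" is a list of rows, each an object of numbers: "claw": the opening, from -1 (shut) to 1 (fully open); "x", "y", "z": the shift along the tool's x, y, z in mm; "turn": the turn about the tool's z in degrees. In form: [{"claw": .., "x": .., "y": .., "z": .., "turn": ..}, ...]. A call has exactly 8 rows; each row is the pose to reach, as a shift and turn from the pose commanded when the call began, along the tool's axes at that moment; what a row does not reach only later rows make up. A row lasts 1/10 s, in which the tool goes at most 50 mm and 8.59 degrees, less where a joint would pass 70% of its speed; a pose out of reach is approached as far as the arm can. A call with a gripper value outside its range is refused whole. The fingers move at their own pace and stop on an object; the grip force is fixed at half the most. Time passes only in rows, so rows that repeat a pose let the fingers close, or fill a call up. It gives the time, the measured TCP pose, the force and the opening at its end, in the units of the state.
- ctrl.observe(): the state, without advancing time (a new reading comes with each control period).
- grab_frame(name): name is "scene" or "top" or "wrist"; returns the picture (420x560x3 uint8, red, green, blue); there is no depth.
- camera_model(name): a dict with "fx", "fy", "cx", "cy" (pixels), "k1" (the pictures are not rectified: a ray, as slopes to the right and down, at radius r is drawn at 1 + k1 r^2 times it, then the intrinsics apply), "pose" (4x4, takes a point from camera to world coordinates). Camera axes: x right, y up, looking along -z (the intrinsics and any distortion apply to the point x, -y, -z); pixel columns grow to the right and rows downward; lengths in m; the calibration is good to about 2 mm. A picture is of the moment at which its call begins: read the wrist's pose just before it. camera_model takes no time and is no camera call; for the wrist camera it gives the pose at the moment of the call.
- ctrl.sign_off(): hands the job in, once; it reports no verdict.
The state is a dict: "clock": time; "joints": joint angles; "qvel": joint speeds; "joint_torque": joint torques, N m; "tcp_pos": TCP position; "ee_rot": TCP orientation; "ft_force": force on the tool from outside, world axes, zero at the start; "wrist_torque": the same for the moment, N m; "opening": finger opening in m.
Only numpy, scipy, OpenCV 4.12 (cv2) and the standard library are available. Lean on these libraries where they do the work, as an engineer would, in place of code of your own. Each camera call takes 0.05 s, during which the arm holds its last target.

## Working session

There is one attempt and no reset: what is moved stays moved. The work goes in short steps, Python scripts to look and compute and a tool call to move; the robot and the scene stay as the last step left them, time stands still between calls to the robot, and variables do not carry over. Pictures are saved under pics/ and viewed, and the job is handed in when it is done.

Besides the shell and the picture viewer there is one more tool, called as name([rows], argument=value, ...), one row to a line, values as JSON. move_arm: Moves the arm, as the interface text tells. Its arguments: {"type":"object","properties":{"plan":{"type":"array"}},"required":["plan"]}

```bash
mkdir -p pics; ls; python3 - <<'E'
from cell import ctrl, grab_frame, camera_model
import cv2
print(ctrl.observe())
for n in ("scene","top","wrist"):
    m=camera_model(n); im=grab_frame(n)
    cv2.imwrite(f"pics/{n}0.png",im[:,:,::-1]); print(n,{k:(v if k!='pose' else [[round(float(q),3) for q in r] for r in v]) for k,v in m.items()})
E
```

```text
pics
{'clock': 0.0, 'joints': array([-1.24129429e+00,  3.78084080e-01,  7.96247488e-02,  1.27440457e+00,
        1.16793230e-05,  1.46051203e+00]), 'qvel': array([ 0.00078248, -0.00123515, -0.00061905,  0.00043949, -0.00258707,
        0.00050167]), 'joint_torque': array([-1.67405400e-03, -4.63603270e+01,  2.69876862e+01,  2.07576697e-02,
       -4.21251036e-05, -1.23690146e-06]), 'tcp_pos': array([ 0.24461157, -0.51966444,  0.23834842]), 'ee_rot': array([-1.02822023e-03,  9.75920237e-01,  2.18125244e-01, -1.07280661e-04]), 'ft_force': array([-0.64981973,  0.48023342, -0.95408409]), 'wrist_torque': array([ 0.06244434, -0.00331078, -0.00905763]), 'opening': 0.08510450114528345}
scene {'fx': 419.5698171173087, 'fy': 419.5698171173087, 'cx': 275.93420092498104, 'cy': 206.01455315475457, 'k1': -0.03051939317748606, 'pose': [[-0.759, 0.395, -0.517, 0.068], [-0.651, -0.483, 0.585, 0.737], [-0.019, 0.781, 0.624, 0.626], [0.0, 0.0, 0.0, 1.0]]}
top {'fx': 448.7532662873279, 'fy': 448.7532662873279, 'cx': 275.6330134149151, 'cy': 217.73606519354706, 'k1': 0.049196528597163204, 'pose': [[0.01, 0.992, -0.124, 0.446], [-0.999, 0.006, -0.032, 0.182], [-0.031, 0.124, 0.992, 0.918], [0.0, 0.0, 0.0, 1.0]]}
wrist {'fx': 298.4019784670887, 'fy': 298.4019784670887, 'cx': 278.11758675876183, 'cy': 207.90342824483082, 'k1': -0.003248422745236766, 'pose': [[0.427, 0.858, 0.285, 0.316], [-0.904, 0.406, 0.132, -0.486], [-0.002, -0.314, 0.949, 0.374], [0.0, 0.0, 0.0, 1.0]]}
```

View pics/top0.png

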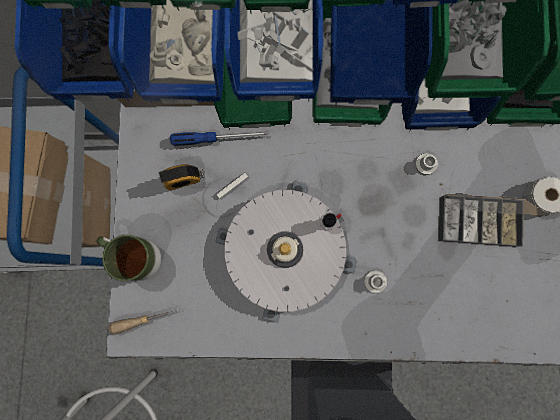

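View pics/scene0.png

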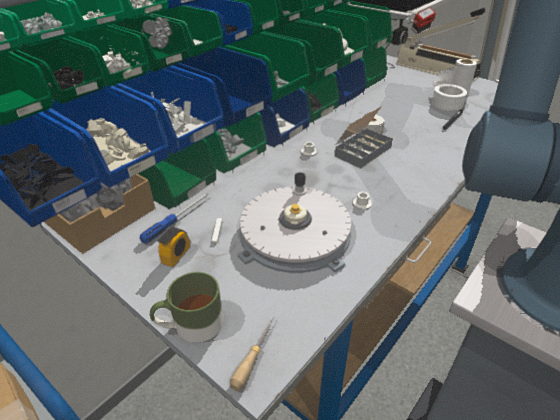

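The top view shows the table disc centred near (286,249), the black knob at (330,220) with the red pointer just outside it, the slat at (232,186) and the tape measure at (180,177). Next I'll measure them.

```bash
cat > h.py <<'E'
import numpy as np, cv2
from cell import ctrl, grab_frame, camera_model
def ray(m,u,v):
    K=np.array([[m['fx'],0,m['cx']],[0,m['fy'],m['cy']],[0,0,1.]])
    p=cv2.undistortPoints(np.array([[[u,v]]],float),K,np.array([m['k1'],0,0,0.]))[0,0]
    P=np.array(m['pose']); return P[:3,3],P[:3,:3]@np.array([p[0],-p[1],-1])
def onz(m,u,v,z):
    o,d=ray(m,u,v); return o+d*(z-o[2])/d[2]
def tri(m1,a,m2,b):
    o1,d1=ray(m1,*a);o2,d2=ray(m2,*b)
    A=np.c_[d1,-d2];s=np.linalg.lstsq(A,o2-o1,rcond=None)[0]
    p,q=o1+d1*s[0],o2+d2*s[1]; return (p+q)/2,np.linalg.norm(p-q)
E
python3 - <<'E'
from h import *
im=cv2.imread('pics/top0.png'); sc=cv2.imread('pics/scene0.png')
mt=camera_model('top');ms=camera_model('scene')
def blobs(mask,x0,y0,x1,y1,mn=15):
    k=np.zeros_like(mask);k[y0:y1,x0:x1]=mask[y0:y1,x0:x1]
    n,l,s,c=cv2.connectedComponentsWithStats(k)
    return [(s[i].tolist(),c[i].round(1).tolist()) for i in range(1,n) if s[i][4]>=mn]
dark=(im.max(2)<50).astype(np.uint8)
print('knob top',blobs(dark,310,200,350,240))
print('knob scene',blobs((sc.max(2)<60).astype(np.uint8),285,165,315,195))
b,g,r=[im[:,:,i].astype(int) for i in range(3)]
print('red',blobs(((r>g+40)&(r>b+40)).astype(np.uint8),325,200,355,230,2))
g=cv2.cvtColor(im,cv2.COLOR_BGR2GRAY)
br=(g>140).astype(np.uint8)
print(g[249,210:240],g[249,335:360])
cs,_=cv2.findContours(br[185:320,215:357].copy(),cv2.RETR_EXTERNAL,cv2.CHAIN_APPROX_NONE)
c=max(cs,key=cv2.contourArea)+np.array([[215,185]])
h=cv2.convexHull(c)
e=cv2.fitEllipse(h);print('disc',e, onz(mt,*e[0],.038))
pts=np.array([onz(mt,*p[0],.038)[:2] for p in h]);print(cv2.minEnclosingCircle(pts.astype(np.float32)))
cv2.imwrite('pics/zt.png',cv2.resize(im[150:330,150:400],None,fx=3,fy=3,interpolation=2))
cv2.imwrite('pics/zs.png',cv2.resize(sc[150:290,200:400],None,fx=4,fy=4,interpolation=2))
E
```

```text
knob top [([322, 213, 14, 14, 145], [329.0, 219.9])]
knob scene [([295, 174, 10, 12, 57], [299.4, 180.1])]
red [([336, 214, 5, 4, 14], [338.4, 215.6])]
[ 89  93  85  93  92  92  90  89  88  91  91  92  89  85  98 175 173 167
 167 165 166 159 164 163 162 161 164 160 163 167] [166 164 158 166 157 159 166 167 165 164 181 125 110 108 133 140 135 136
 135 135 136 139 136 130 136]
disc ((284.94189453125, 250.18255615234375), (121.20730590820312, 121.63542938232422), 165.2692413330078) [0.49193141 0.19140611 0.038     ]
((0.49387404322624207, 0.19176232814788818), 0.11934159696102142)
```

View pics/zt.png

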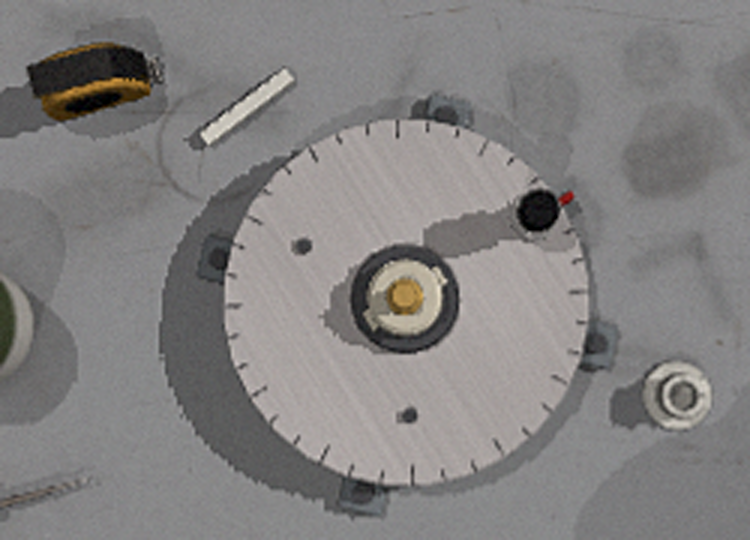

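View pics/zs.png

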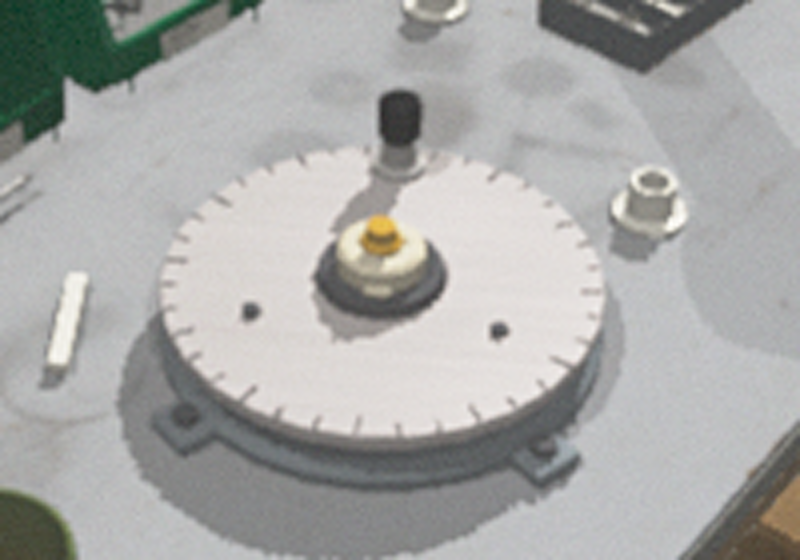

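```bash
python3 - <<'E'
from h import *
mt=camera_model('top');ms=camera_model('scene')
print(onz(mt,329.2,219.9,.083),tri(mt,(329.2,219.9),ms,(299.8,179.3)))
c=np.array([.493,.1915])
k=onz(mt,329.2,219.9,.083)[:2]; d=k-c; print('r',np.linalg.norm(d),'ang',np.degrees(np.arctan2(d[1],d[0])))
r=onz(mt,338.4,215.6,.025)[:2]-c; print(np.linalg.norm(r),np.degrees(np.arctan2(r[1],r[0])))
# ears on bench
for u,v in((297.5,187),(217,235.5),(271,315),(350,264)):
    p=onz(mt,u,v,.016)[:2];print(p,np.linalg.norm(p-c))
e=[onz(mt,u,v,.016)[:2] for u,v in((297.5,187),(217,235.5),(271,315),(350,264))];print(np.mean(e,0))
from scipy.spatial.transform import Rotation as R
s=ctrl.observe()
print(R.from_quat(s['ee_rot'],scalar_first=True).as_matrix().round(3))
E
```

```text
[0.54669932 0.1087767  0.083     ] (array([0.54852721, 0.10813955, 0.07186849]), np.float64(0.0011777925523842074))
r 0.09862434788847636 ang -57.010632756618584
0.12684269780931887 -56.79323959584187
[0.62198982 0.16696282] 0.13130287970042523
[0.52165987 0.32922306] 0.1406734860228598
[0.36556796 0.21820148] 0.1301994398209053
[0.46683044 0.06229085] 0.13183265836436944
[0.49401202 0.19416955]
[[ 0.905  0.426 -0.   ]
 [ 0.426 -0.905  0.001]
 [ 0.    -0.002 -1.   ]]
```

```bash
cat >> h.py <<'E'
from scipy.spatial.transform import Rotation as R
def shift(target,yaw_x_deg,s=None):
    s=s or ctrl.observe(); M=R.from_quat(s['ee_rot'],scalar_first=True).as_matrix()
    d=M.T@(np.array(target)-s['tcp_pos'])*1000
    yaw=np.degrees(np.arctan2(M[1,0],M[0,0]))
    return d.round(1), round(-(((yaw_x_deg-yaw)+180)%360-180),1), s['tcp_pos'].round(4), yaw.round(1), s['ft_force'].round(1), round(s['clock'],2)
E
python3 -c "
from h import *
print(shift([.548,.108,.17],123))"
```

```text
(array([ 541.8, -438.8,   69.3]), np.float64(-97.8), array([ 0.2447, -0.5198,  0.2386]), np.float64(25.2), array([-0.4, -1.1,  0.2]), 0.15)
```

move_arm([
  {"claw": 1, "x": 25, "y": -20, "z": 0, "turn": -6},
  {"claw": 1, "x": 60, "y": -49, "z": 0, "turn": -12},
  {"claw": 1, "x": 95, "y": -77, "z": 5, "turn": -18},
  {"claw": 1, "x": 132, "y": -107, "z": 10, "turn": -25},
  {"claw": 1, "x": 169, "y": -137, "z": 15, "turn": -32},
  {"claw": 1, "x": 206, "y": -167, "z": 20, "turn": -39},
  {"claw": 1, "x": 243, "y": -197, "z": 20, "turn": -46},
  {"claw": 1, "x": 280, "y": -227, "z": 20, "turn": -53},
])

```text
clock: 0.95
tcp_pos: [0.4017, -0.1937, 0.219]
ee_rot: [-0.0, 0.775, 0.632, -0.0]
ft_force: [0.5, 0.3, -0.2]
opening: 0.0852
```

```bash
python3 -c "
from h import *
print(shift([.548,.108,.17],123))"
```

```text
(array([324.9,  83. ,  49. ]), np.float64(-44.5), array([ 0.4017, -0.1937,  0.219 ]), np.float64(78.5), array([ 0.5,  0.3, -0.2]), 0.95)
```

move_arm([
  {"claw": 1, "x": 42, "y": 11, "z": 6, "turn": -6},
  {"claw": 1, "x": 86, "y": 22, "z": 12, "turn": -12},
  {"claw": 1, "x": 131, "y": 33, "z": 18, "turn": -18},
  {"claw": 1, "x": 176, "y": 45, "z": 24, "turn": -24},
  {"claw": 1, "x": 221, "y": 56, "z": 30, "turn": -30},
  {"claw": 1, "x": 262, "y": 67, "z": 38, "turn": -36},
  {"claw": 1, "x": 298, "y": 76, "z": 44, "turn": -41},
  {"claw": 1, "x": 325, "y": 83, "z": 49, "turn": -44.5},
])

```text
clock: 1.75
tcp_pos: [0.5495, 0.1078, 0.1695]
ee_rot: [-0.0, 0.477, 0.879, -0.0]
ft_force: [0.0, -1.6, 0.4]
opening: 0.0855
```

```bash
python3 - <<'E'
from h import *
print(shift([.548,.108,.17],123))
m=camera_model('wrist');im=grab_frame('wrist')[:,:,::-1]
cv2.imwrite('pics/w1.png',im)
P=np.array(m['pose'])
K=np.array([[m['fx'],0,m['cx']],[0,m['fy'],m['cy']],[0,0,1.]])
for p in ((.548,.108,.0865),(.493,.192,.074)):
    q=P[:3,:3].T@(np.array(p)-P[:3,3]); print(m['cx']-m['fx']*q[0]/q[2], m['cy']+m['fy']*q[1]/q[2])
E
```

```text
(array([ 1. , -1.2, -0.5]), np.float64(-0.0), array([0.5495, 0.1078, 0.1695]), np.float64(123.0), array([ 0. , -1.6,  0.4]), 1.75)
278.7442472788416 217.2622826398839
278.3964081257753 79.09614683925344
```

View pics/w1.png

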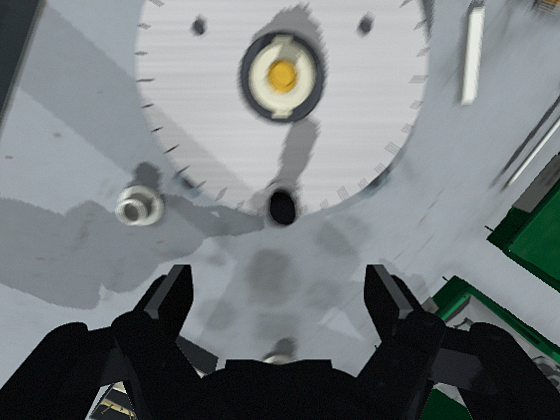

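The wrist view shows the knob at about (283,207), a few pixels off the prediction of (279,217), and the housing at (283,75). I'll refine with rays.

```bash
python3 - <<'E'
from h import *
im=cv2.imread('pics/w1.png'); m=camera_model('wrist')
k=np.zeros(im.shape[:2],np.uint8); k[180:235,262:305]=(im.max(2)<45)[180:235,262:305]
n,l,s,c=cv2.connectedComponentsWithStats(k);i=1+s[1:,4].argmax();print(s[i],c[i])
print(onz(m,*c[i],.073))
for v in(s[i][1],s[i][1]+s[i][3]): print(onz(m,c[i][0],v,.0865),onz(m,c[i][0],v,.059))
print(onz(m,283.5,76,.072))
E
```

```text
[270 190  25  35 700] [282.08857143 207.41285714]
[0.54936276 0.11602706 0.073     ]
[0.53921187 0.13107154 0.0865    ] [0.54342826 0.12530437 0.059     ]
[0.55480613 0.10750316 0.0865    ] [0.56098881 0.09876423 0.059     ]
[0.49575946 0.19889983 0.072     ]
```

```bash
python3 - <<'E'
from h import *
print(shift([.548,.108,.17],123))
m=camera_model('wrist');im=grab_frame('wrist')[:,:,::-1]
cv2.imwrite('pics/w2.png',im)
k=np.zeros(im.shape[:2],np.uint8); k[180:245,262:305]=(im.max(2)<45)[180:245,262:305]
n,l,s,c=cv2.connectedComponentsWithStats(k);i=1+s[1:,4].argmax();print(s[i],c[i])
print(onz(m,*c[i],.073)); np.set_printoptions(suppress=True,precision=4); print(np.array(m['pose']))
# disc rim from wrist and scene
ms=camera_model('scene'); sc=cv2.imread('pics/scene0.png')
print('housing top scene', onz(ms,294.5,208,.072),'top',onz(camera_model('top'),284.5,248.5,.072))
E
```

```text
(array([-0.8, -3.8, -1.4]), np.float64(0.2), array([0.5508, 0.1107, 0.1686]), np.float64(123.2), array([2.1, 3.1, 0.2]), 1.8)
[262 195  29  37 879] [275.18885097 213.01251422]
[0.54729317 0.10889529 0.073     ]
[[ 0.8362 -0.5217 -0.1689  0.5058]
 [ 0.5484  0.7953  0.2584  0.1768]
 [-0.0005 -0.3087  0.9512  0.3046]
 [ 0.      0.      0.      1.    ]]
housing top scene [0.4929 0.1982 0.072 ] top [0.4933 0.1919 0.072 ]
```

Now settled, the wrist camera gives the knob at (0.547, 0.109), which agrees with the top and scene cameras. The earlier discrepancy came from the arm still moving. Next I descend.

move_arm([
  {"claw": 1, "x": 0, "y": -1, "z": 8, "turn": 0},
  {"claw": 1, "x": 0, "y": -2, "z": 25, "turn": 0},
  {"claw": 1, "x": 0, "y": -2, "z": 45, "turn": 0},
  {"claw": 1, "x": 0, "y": -2, "z": 65, "turn": 0},
  {"claw": 1, "x": 0, "y": -2, "z": 80, "turn": 0},
  {"claw": 1, "x": 0, "y": -2, "z": 92, "turn": 0},
  {"claw": 0.2, "x": 0, "y": -2, "z": 100, "turn": 0},
  {"claw": 0.1, "x": 0, "y": -2, "z": 103, "turn": 0},
])

```text
clock: 2.65
tcp_pos: [0.5469, 0.1037, 0.0665]
ee_rot: [-0.0, 0.48, 0.877, -0.0]
ft_force: [0.2, 0.8, -0.4]
opening: 0.0593
```

```bash
python3 -c "
from h import *
print(shift([.548,.109,.064],123))
for n in ('scene','wrist'): cv2.imwrite(f'pics/{n}3.png',grab_frame(n)[:,:,::-1])
im=cv2.imread('pics/scene3.png');cv2.imwrite('pics/s3z.png',cv2.resize(im[80:280,200:400],None,fx=3,fy=3))
print(shift([.548,.109,.064],123))"
```

```text
(array([3.8, 3.8, 2.5]), np.float64(-0.4), array([0.5469, 0.1037, 0.0665]), np.float64(122.6), array([ 0.2,  0.8, -0.4]), 2.65)
(array([3.9, 3.1, 3.2]), np.float64(-0.3), array([0.5475, 0.104 , 0.0672]), np.float64(122.7), array([ 0.2, -0.7, -0.5]), 2.75)
```

View pics/s3z.png

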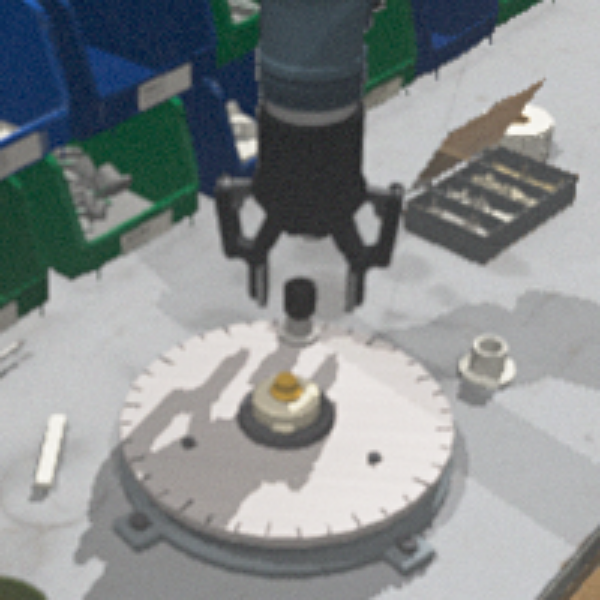

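View pics/wrist3.png

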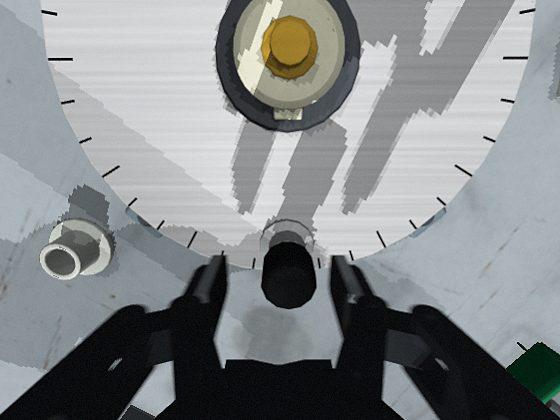

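The jaws straddle the knob about 4 mm too far out radially and 3 mm off to the side, so I correct that and close.

move_arm([
  {"claw": 0.0, "x": 3, "y": 2, "z": 2, "turn": 0},
  {"claw": 0.0, "x": 4, "y": 3, "z": 3, "turn": 0},
  {"claw": -0.1, "x": 4, "y": 3, "z": 3, "turn": 0},
  {"claw": -0.5, "x": 4, "y": 3, "z": 3, "turn": 0},
  {"claw": -1, "x": 4, "y": 3, "z": 3, "turn": 0},
  {"claw": -1, "x": 4, "y": 3, "z": 3, "turn": 0},
  {"claw": -1, "x": 4, "y": 3, "z": 3, "turn": 0},
  {"claw": -1, "x": 4, "y": 3, "z": 3, "turn": 0},
])

```text
clock: 3.55
tcp_pos: [0.5484, 0.1096, 0.0648]
ee_rot: [0.0, 0.479, 0.878, 0.001]
ft_force: [-0.5, 1.8, 6.3]
opening: 0.0237
```

```bash
python3 -c "
from h import *
print(shift([.548,.109,.064],123),ctrl.observe()['opening'])
for n in ('scene','wrist'): cv2.imwrite(f'pics/{n}4.png',grab_frame(n)[:,:,::-1])
print(shift([.548,.109,.064],123))"
```

```text
(array([-0.3, -0.7,  0.8]), np.float64(-0.3), array([0.5484, 0.1096, 0.0648]), np.float64(122.7), array([-0.5,  1.8,  6.3]), 3.55) 0.02373559048844926
(array([-0.3, -0.7,  0.8]), np.float64(-0.3), array([0.5484, 0.1096, 0.0648]), np.float64(122.7), array([-0.5,  1.5,  5.6]), 3.65)
```

View pics/wrist4.png

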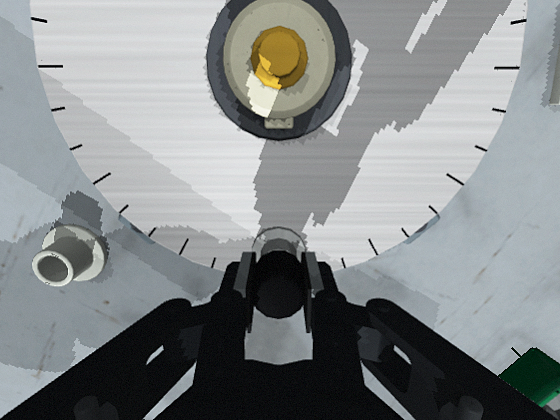

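The knob is held (opening 24 mm). Next I pull it up 13 mm.

move_arm([
  {"claw": -1, "x": 0, "y": 0, "z": -3, "turn": 0},
  {"claw": -1, "x": 0, "y": 0, "z": -6, "turn": 0},
  {"claw": -1, "x": 0, "y": 0, "z": -9, "turn": 0},
  {"claw": -1, "x": 0, "y": 0, "z": -11, "turn": 0},
  {"claw": -1, "x": 0, "y": 0, "z": -13, "turn": 0},
  {"claw": -1, "x": 0, "y": 0, "z": -13.5, "turn": 0},
  {"claw": -1, "x": 0, "y": 0, "z": -13.5, "turn": 0},
  {"claw": -1, "x": 0, "y": 0, "z": -13.5, "turn": 0},
])

```text
clock: 4.45
tcp_pos: [0.5475, 0.1092, 0.0774]
ee_rot: [-0.0, 0.48, 0.878, -0.0]
ft_force: [2.0, 2.0, -10.6]
opening: 0.0236
```

```bash
python3 -c "
from h import *
print(shift([.548,.109,.064],123),ctrl.observe()['opening'])
for n in ('scene','wrist'): cv2.imwrite(f'pics/{n}5.png',grab_frame(n)[:,:,::-1])
for i in '45':
  im=cv2.imread(f'pics/scene{i}.png');cv2.imwrite(f'pics/s{i}z.png',cv2.resize(im[150:210,260:340],None,fx=5,fy=5))
cv2.imwrite('pics/s45.png',np.hstack([cv2.imread('pics/s4z.png'),cv2.imread('pics/s5z.png')]))
"
```

```text
(array([-0.4,  0.3, 13.4]), np.float64(-0.3), array([0.5475, 0.1092, 0.0774]), np.float64(122.7), array([  2. ,   2. , -10.6]), 4.45) 0.023634742368390204
```

View pics/s45.png

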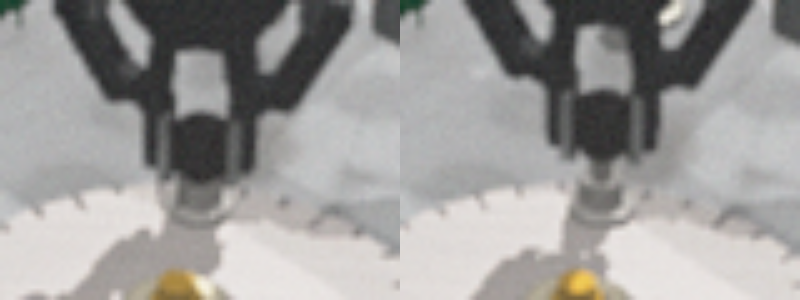

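The knob rose 12.6 mm and the spring pull is 10.6 N, so the pin is clear. Next I turn 17.2° (0.30 rad) along the arc.

move_arm([
  {"claw": -1, "x": 0, "y": 1.7, "z": 0, "turn": -1},
  {"claw": -1, "x": 0.1, "y": 5.2, "z": 0, "turn": -3},
  {"claw": -1, "x": 0.5, "y": 10.5, "z": 0, "turn": -6},
  {"claw": -1, "x": 1.2, "y": 15.6, "z": 0, "turn": -9},
  {"claw": -1, "x": 2.2, "y": 20.8, "z": 0, "turn": -12},
  {"claw": -1, "x": 3.2, "y": 25.0, "z": 0, "turn": -14.5},
  {"claw": -1, "x": 4.1, "y": 28.4, "z": 0, "turn": -16.5},
  {"claw": -1, "x": 4.5, "y": 29.6, "z": 0, "turn": -17.2},
])

```text
clock: 5.35
tcp_pos: [0.5706, 0.1291, 0.0776]
ee_rot: [0.0, 0.342, 0.94, -0.0]
ft_force: [2.6, -0.5, -9.9]
opening: 0.0238
```

```bash
cat >> h.py <<'E'
C=np.array([.493,.1918])
def ang():
    s=ctrl.observe(); d=s['tcp_pos'][:2]-C; a=np.degrees(np.arctan2(d[1],d[0])); M=R.from_quat(s['ee_rot'],scalar_first=True).as_matrix()
    er=d/np.linalg.norm(d); et=np.array([-er[1],er[0]]); f=s['ft_force']
    print('clk',round(s['clock'],2),'r',(np.linalg.norm(d)*1000).round(1),'knobang',a.round(2),'theta',np.radians(a+56.8).round(3),'z',s['tcp_pos'][2].round(4),'yaw-180',(np.degrees(np.arctan2(M[1,0],M[0,0]))-180).round(1),'Frad,Ftan,Fz',(f[:2]@er).round(1),(f[:2]@et).round(1),f[2].round(1),'open',s['opening'].round(4))
E
python3 -c "
from h import *
ang()
for n in ('scene','wrist','top'): cv2.imwrite(f'pics/{n}6.png',grab_frame(n)[:,:,::-1])
ang()"
```

```text
Traceback (most recent call last):
  File "h.py", line 23, in ang
    print('clk',round(s['clock'],2),'r',(np.linalg.norm(d)*1000).round(1),'knobang',a.round(2),'theta',np.radians(a+56.8).round(3),'z',s['tcp_pos'][2].round(4),'yaw-180',(np.degrees(np.arctan2(M[1,0],M[0,0]))-180).round(1),'Frad,Ftan,Fz',(f[:2]@er).round(1),(f[:2]@et).round(1),f[2].round(1),'open',s['opening'].round(4))
                                                                                                                                                                                                                                                                                                           ^^^^^^^^^^^^^^^^^^
AttributeError: 'float' object has no attribute 'round'
```

```bash
sed -i "s/s\['opening'\].round(4)/round(s['opening'],4)/" h.py
python3 -c "
from h import *
ang()
for n in ('scene','wrist'): cv2.imwrite(f'pics/{n}6.png',grab_frame(n)[:,:,::-1])
ang()"
```

```text
clk 5.35 r 99.8 knobang -38.92 theta 0.312 z 0.0776 yaw-180 -40.0 Frad,Ftan,Fz 2.3 1.3 -9.9 open 0.0238
clk 5.45 r 99.8 knobang -38.94 theta 0.312 z 0.0777 yaw-180 -40.1 Frad,Ftan,Fz 2.3 2.1 -9.6 open 0.0239
```

View pics/wrist6.png

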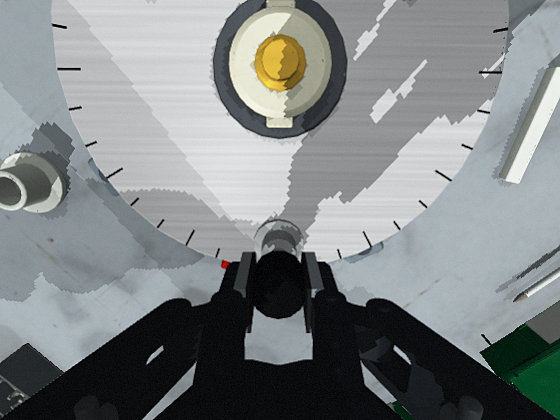

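View pics/scene6.png

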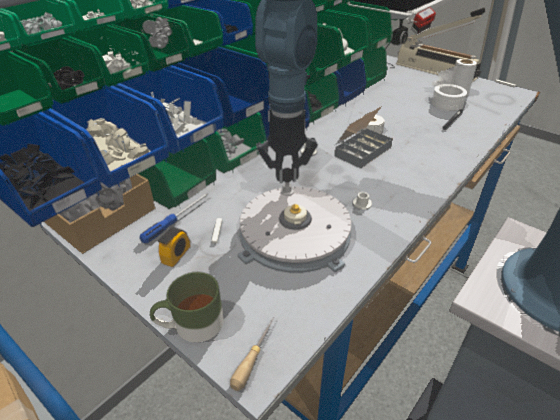

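The table turned with the tool. Next I ease down so the pin rests on the face, then loosen the jaws slightly and use them as a fence.

move_arm([
  {"claw": -1, "x": 0, "y": 0, "z": 1, "turn": 0},
  {"claw": -1, "x": 0, "y": 0, "z": 2, "turn": 0},
  {"claw": -1, "x": 0, "y": 0, "z": 2.5, "turn": 0},
  {"claw": -0.3, "x": 0, "y": 0, "z": 2.5, "turn": 0},
  {"claw": -0.28, "x": 0, "y": 0, "z": 2.5, "turn": 0},
  {"claw": -0.28, "x": 0, "y": 0, "z": 1, "turn": 0},
  {"claw": -0.28, "x": 0, "y": 0, "z": 0, "turn": 0},
  {"claw": -0.28, "x": 0, "y": 0, "z": 0, "turn": 0},
])

```text
clock: 6.25
tcp_pos: [0.5708, 0.1292, 0.0785]
ee_rot: [0.001, 0.343, 0.939, 0.0]
ft_force: [-0.4, 0.0, -0.8]
opening: 0.0311
```

```bash
python3 -c "
from h import *
ang()
cv2.imwrite('pics/wrist7.png',grab_frame('wrist')[:,:,::-1])
ang()"
```

```text
clk 6.25 r 99.8 knobang -38.81 theta 0.314 z 0.0785 yaw-180 -40.1 Frad,Ftan,Fz -0.4 -0.2 -0.8 open 0.0311
clk 6.3 r 99.7 knobang -38.87 theta 0.313 z 0.0783 yaw-180 -40.1 Frad,Ftan,Fz 0.2 0.4 0.0 open 0.0307
```

View pics/wrist7.png

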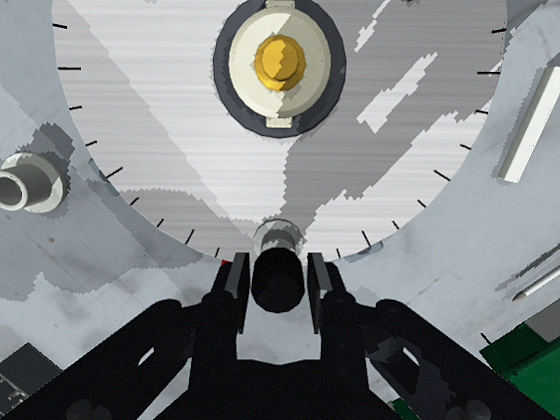

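Released: zero load on the tool and the knob free between the jaws. Now I feel along in small arcs.

move_arm([
  {"claw": -0.28, "x": 0, "y": 1.3, "z": 0, "turn": -0.7},
  {"claw": -0.28, "x": 0, "y": 2.6, "z": 0, "turn": -1.5},
  {"claw": -0.28, "x": 0.1, "y": 3.9, "z": 0, "turn": -2.2},
  {"claw": -0.28, "x": 0.1, "y": 5.2, "z": 0, "turn": -3.0},
  {"claw": -0.28, "x": 0.2, "y": 6.5, "z": 0, "turn": -3.7},
  {"claw": -0.28, "x": 0.3, "y": 7.8, "z": 0, "turn": -4.5},
  {"claw": -0.28, "x": 0.4, "y": 9.0, "z": 0, "turn": -5.2},
  {"claw": -0.28, "x": 0.5, "y": 9.9, "z": 0, "turn": -5.7},
])

```text
clock: 7.1
tcp_pos: [0.5758, 0.1365, 0.0776]
ee_rot: [-0.0, 0.295, 0.955, -0.001]
ft_force: [-2.6, -4.7, 2.2]
opening: 0.0308
```

```bash
cat > look.py <<'E'
from h import *; import sys
ang(); im=grab_frame('wrist')[:,:,::-1]; cv2.imwrite(f'pics/w{sys.argv[1]}.png',im)
E
python3 look.py 8
```

```text
clk 7.1 r 99.6 knobang -33.75 theta 0.402 z 0.0776 yaw-180 -34.4 Frad,Ftan,Fz 0.4 -5.3 2.2 open 0.0308
```

View pics/w8.png

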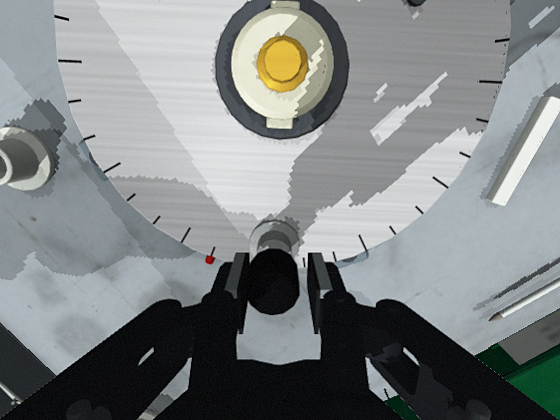

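The left pad is pushing the knob with about 5 N of drag and the pin is still up. I continue in small steps.

move_arm([
  {"claw": -0.28, "x": 0, "y": 0.7, "z": 0, "turn": -0.4},
  {"claw": -0.28, "x": 0, "y": 1.4, "z": 0, "turn": -0.8},
  {"claw": -0.28, "x": 0, "y": 2.1, "z": 0, "turn": -1.2},
  {"claw": -0.28, "x": 0, "y": 2.8, "z": 0, "turn": -1.6},
  {"claw": -0.28, "x": 0.1, "y": 3.5, "z": 0, "turn": -2.0},
  {"claw": -0.28, "x": 0.1, "y": 4.2, "z": 0, "turn": -2.4},
  {"claw": -0.28, "x": 0.1, "y": 4.9, "z": 0, "turn": -2.8},
  {"claw": -0.28, "x": 0.1, "y": 5.2, "z": 0, "turn": -3.0},
])

```text
clock: 7.95
tcp_pos: [0.5803, 0.1428, 0.0782]
ee_rot: [0.001, 0.27, 0.963, 0.002]
ft_force: [0.4, -0.6, -0.4]
opening: 0.0309
```

```bash
python3 look.py 9
```

```text
clk 7.95 r 100.1 knobang -29.32 theta 0.48 z 0.0782 yaw-180 -31.3 Frad,Ftan,Fz 0.6 -0.3 -0.4 open 0.0309
```

View pics/w9.png

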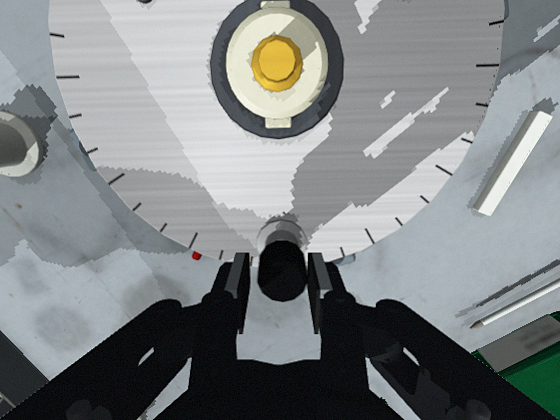

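The load vanished and the knob now sits between the pads and appears smaller, so the pin may have snapped home near 0.48 rad. I'll check its height with the scene and top cameras.

```bash
python3 - <<'E'
from h import *
ang()
for n in ('scene','top'): cv2.imwrite(f'pics/{n}9.png',grab_frame(n)[:,:,::-1])
a=cv2.imread('pics/scene9.png')[140:215,250:335]; b=cv2.imread('pics/scene6.png')[140:215,250:335]
cv2.imwrite('pics/s69.png',cv2.resize(np.hstack([b,a]),None,fx=4.5,fy=4.5))
for f in ('wrist7','w8','w9'):
    im=cv2.imread(f'pics/{f}.png'); print(f,[(r,int((im[r,252 if 0 else 244:312].max(1)<40).sum())) for r in range(236,300,6)])
ang()
E
```

```text
clk 8.0 r 100.4 knobang -29.39 theta 0.478 z 0.0783 yaw-180 -31.3 Frad,Ftan,Fz 0.2 0.0 0.1 open 0.0311
wrist7 [(236, 0), (242, 0), (248, 15), (254, 42), (260, 52), (266, 56), (272, 59), (278, 62), (284, 62), (290, 63), (296, 55)]
w8 [(236, 0), (242, 0), (248, 0), (254, 41), (260, 51), (266, 58), (272, 57), (278, 59), (284, 59), (290, 59), (296, 57)]
w9 [(236, 0), (242, 19), (248, 34), (254, 50), (260, 53), (266, 55), (272, 60), (278, 60), (284, 57), (290, 50), (296, 36)]
clk 8.1 r 100.3 knobang -29.74 theta 0.472 z 0.0783 yaw-180 -31.4 Frad,Ftan,Fz 0.4 -0.4 0.8 open 0.0311
```

View pics/s69.png

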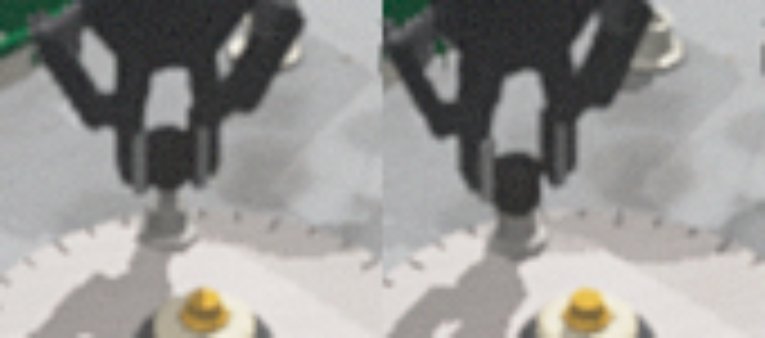

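The knob has clearly dropped onto its barrel with no shaft visible. I open wide and retreat straight up.

move_arm([
  {"claw": 0.2, "x": 0, "y": 0, "z": 0, "turn": 0},
  {"claw": 0.5, "x": 0, "y": 0, "z": 0, "turn": 0},
  {"claw": 0.5, "x": 0, "y": 0, "z": 0, "turn": 0},
  {"claw": 0.5, "x": 0, "y": 0, "z": -10, "turn": 0},
  {"claw": 0.5, "x": 0, "y": 0, "z": -30, "turn": 0},
  {"claw": 0.5, "x": 0, "y": 0, "z": -60, "turn": 0},
  {"claw": 0.5, "x": 0, "y": 0, "z": -90, "turn": 0},
  {"claw": 0.5, "x": 0, "y": 0, "z": -110, "turn": 0},
])

```text
clock: 8.9
tcp_pos: [0.5802, 0.1415, 0.191]
ee_rot: [0.002, 0.271, 0.963, 0.001]
ft_force: [0.1, 1.1, -0.1]
opening: 0.0636
```

move_arm([
  {"claw": 0.5, "x": -30, "y": 0, "z": -30, "turn": 0},
  {"claw": 0.5, "x": -30, "y": -40, "z": -40, "turn": 0},
  {"claw": 0.5, "x": -30, "y": -80, "z": -40, "turn": 0},
  {"claw": 0.5, "x": -30, "y": -120, "z": -40, "turn": 0},
  {"claw": 0.5, "x": -30, "y": -150, "z": -40, "turn": 0},
  {"claw": 0.5, "x": -30, "y": -170, "z": -40, "turn": 0},
  {"claw": 0.5, "x": -30, "y": -170, "z": -40, "turn": 0},
  {"claw": 0.5, "x": -30, "y": -170, "z": -40, "turn": 0},
])

```text
clock: 9.7
tcp_pos: [0.5166, -0.0194, 0.2285]
ee_rot: [0.001, 0.271, 0.963, 0.0]
ft_force: [0.1, 0.2, -0.2]
opening: 0.0641
```

```bash
python3 - <<'E'
from h import *
ang(); mt=camera_model('top');ms=camera_model('scene')
for n in ('scene','top'): cv2.imwrite(f'pics/{n}10.png',grab_frame(n)[:,:,::-1])
a=cv2.imread('pics/top10.png')[150:330,150:400]; b=cv2.imread('pics/scene10.png')[130:290,180:400]
cv2.imwrite('pics/t10z.png',cv2.resize(a,None,fx=3,fy=3)); cv2.imwrite('pics/s10z.png',cv2.resize(b,None,fx=3.5,fy=3.5))
E
```

```text
clk 9.7 r 212.5 knobang -83.62 theta -0.468 z 0.2285 yaw-180 -31.4 Frad,Ftan,Fz -0.2 0.1 -0.2 open 0.0641
```

View pics/t10z.png

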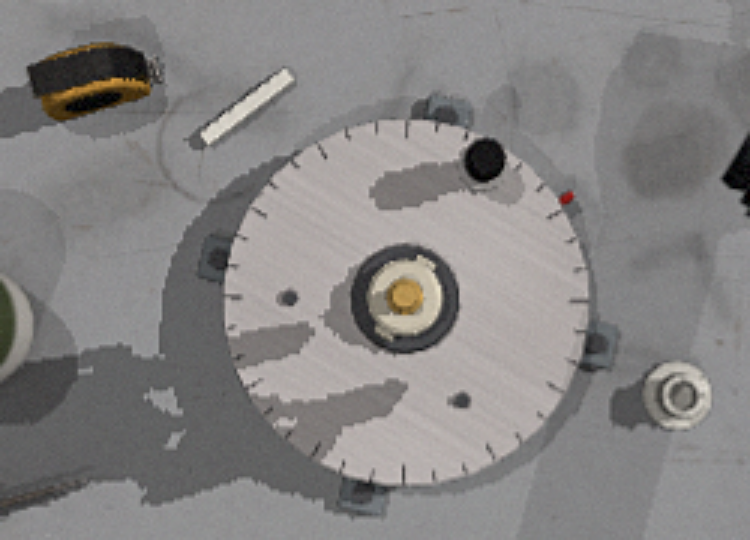

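View pics/s10z.png

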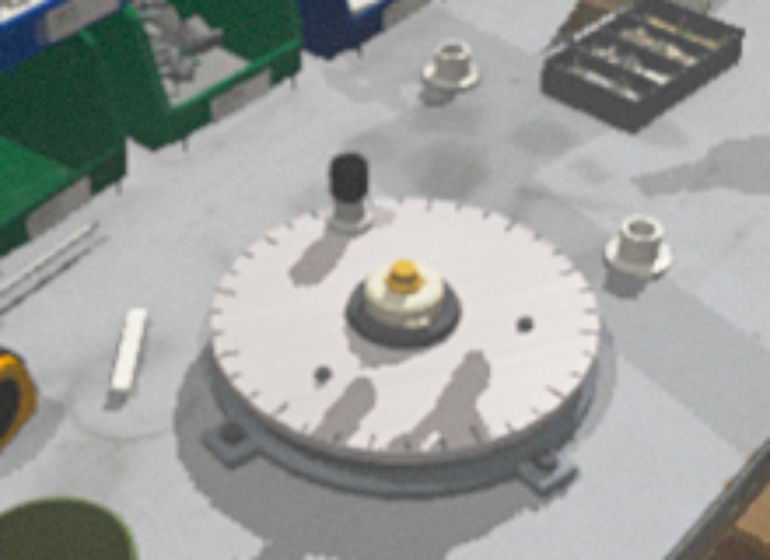

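```bash
python3 - <<'E'
from h import *
mt=camera_model('top');ms=camera_model('scene')
def cen(im,x0,y0,x1,y1,t):
    k=np.zeros(im.shape[:2],np.uint8);k[y0:y1,x0:x1]=(im.max(2)<t)[y0:y1,x0:x1]
    n,l,s,c=cv2.connectedComponentsWithStats(k);i=1+s[1:,4].argmax();return s[i].tolist(),c[i]
for t,s,bt,bs in(('top0','scene0',(310,200,350,240),(285,165,315,195)),('top10','scene10',(295,190,325,218),(265,165,295,192))):
    a=cen(cv2.imread(f'pics/{t}.png'),*bt,50);b=cen(cv2.imread(f'pics/{s}.png'),*bs,60)
    p,g=tri(mt,a[1],ms,b[1]);d=onz(mt,*a[1],.083)[:2]-C
    print(a,b,p.round(4),g.round(4),np.degrees(np.arctan2(d[1],d[0])).round(2),np.linalg.norm(d).round(4))
ang()
E
```

```text
([322, 213, 14, 14, 145], array([328.9862069 , 219.92413793])) ([295, 174, 10, 12, 57], array([299.38596491, 180.05263158])) [0.549  0.1085 0.0697] 0.0018 -57.0 0.0985
([305, 196, 13, 15, 150], array([311.03333333, 202.98      ])) ([275, 177, 9, 10, 49], array([278.75510204, 182.08163265])) [0.5819 0.1426 0.068 ] 0.0025 -29.93 0.0986
clk 9.8 r 211.9 knobang -83.52 theta -0.466 z 0.2282 yaw-180 -31.4 Frad,Ftan,Fz 0.1 0.4 -0.2 open 0.0641
```

```bash
python3 -c "
from cell import ctrl
print(ctrl.sign_off())"
```

```text
the job is handed in; nothing more can be done
None
```

The turntable is indexed one station: the plunger is home in the next hole, at about 0.47 rad, and I have handed the job in. No verdict was reported, so these are my own checks:

- **Pull:** I gripped the knob and raised it about 12.6 mm. The spring pulled back with about 10.6 N, which fits the plunger figures given.
- **Turn:** I turned the table anticlockwise to about 0.31 rad, then let the pin down onto the hidden face. With the jaws loosely open round the knob, I nudged it on in small steps until the load on the tool vanished and the knob dropped.
- **Angle:** the top camera puts the knob 27.1° (0.472 rad) round from its start, within the 0.40 to 0.80 rad allowed.
- **Plunger height:** triangulated from two views, the knob centre came out at 68 mm, against 70 mm for the same measurement at the start. Both read a little under the given 73 mm, and the two views miss each other by about 2.5 mm. A partial drop of a millimetre or two therefore can't be ruled out from the pictures alone, though no shaft shows under the knob.
- **Clear of the work:** the gripper is open and well away, with the force reading near zero. The slat, tape measure and cap look unmoved in the pictures; I did not measure them. The clock stood at 9.8 s.

One early wrist-camera reading was about 7 mm off because the arm was still moving. A repeat after it settled agreed with the other cameras.

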